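Latch the slide carriage and present the offset lever level over it

ROBOT

A 6-joint arm with a two-finger parallel gripper is mounted at the origin on a cart in front of the work surface, level with it; the furniture and walls round the work are solid. World frame = base frame: x ahead of the robot, y to its left, z up, the work surface at z = 0. Lengths are in mm, angles in rad, forces in N, time in s.
With the tool pointing down it reaches from about 300 to 775 mm from the base axis. Payload 14.6 kg.
Tool frame: the origin (TCP) lies midway between the tips of the shut fingers; the grasp point (between the pads) lies manip.grasp_offset behind it (manip.grasp_offset is the distance from the TCP to the grasp point, in mm); z points along the fingers, y is the direction in which the jaws open and shut (so a half turn about z gives the same grasp; the last joint's range is limited). The gripper opens to 94 mm and grips with 3 to 60 N. Pads are 16 mm wide; open, the fingers measure 119 mm over their backs; the gripper's body (75 mm by 177 mm) begins 78 mm behind the grasp point.
Start: joints at [1.066, 0.3, 1.521, -0, 1.321, -0.067], TCP at [233.167, 498.119, 205.446] pointing down, gripper open.
Joint ranges: [-3.03, 3.03], [-0.79, 2.21], [0.23, 2.52], [-1.04, 4.18], [0, 3.07], [-2.55, 2.55]. Speed limits (rad/s): [2.22, 2.22, 2.57, 3.14, 3.14, 3.14].

INTERFACE

Orientations are given as [roll, pitch, yaw] about the fixed x, y, z axes, in that order (R = Rz(yaw) Ry(pitch) Rx(roll)).
In Python, from cell import monitor, vision, order, manip gives the robot as it stands.
- The arm moves only by the shell command python3 -m jog 'ROWS' [FORCE]. ROWS is JSON, a list of rows, each a list of 7 numbers: the shift along the tool's x, y, z in cm, then the turn, a rotation vector about the tool's x, y, z in rad, then the opening in per cent of the stroke, from 0 (shut) to 100 (fully open). In form: [[tx, ty, tz, rx, ry, rz, jaw], ...]. A call has 1 to 8 rows; each row shifts and turns the commanded pose from where the row before left it, along the tool's axes as they then stand; what a row does not reach is not made up. A row lasts 1/10 s, in which the tool goes at most 50 mm and 8.59 degrees, less where a joint would pass 70% of its speed; a pose out of reach is approached as far as the arm can. A call is refused whole if a number of a shift passes 5 or a number of a turn 0.15, either way. A call with a gripper value outside its range is refused whole. The fingers move at their own pace and stop on an object; FORCE is the grip in N (left out, the last holds). Time passes only in rows, so rows that do not move let the fingers close. It gives the time, the measured TCP pose, the force and the opening at its end, in the units of the state.
- monitor.read_state(): the state, without advancing time (a new reading comes with each control period).
- vision.camera(name): name is "side" or "top" or "wrist"; returns a dict with "color" (480x640x3 uint8, blue, green, red), "fx", "fy", "cx", "cy" (pixels), "cam_to_world" (4x4, takes a point from camera to world coordinates); the wrist camera has in their place "tool_from_camera" (4x4, takes a point from camera to tool coordinates, whose origin is the TCP and whose axes are the flange's). Camera axes: x right, y down, z forward; pixel columns grow to the right and rows downward; lengths in mm; the calibration is good to about 2 mm. A picture is of the moment at which its call begins: read the wrist's pose just before it. There is no depth.
- order.sign_off(): hands the job in, once; it reports no verdict.
The state is a dict: "clock": time; "joints": joint angles; "qd": joint speeds; "effort": joint torques, N m; "eef_pos": TCP position; "eef_rot": TCP orientation; "wrist_force": force on the tool from outside, world axes, zero at the start; "moment": the same for the moment, N m; "finger_gap": finger opening in mm.
Only numpy, scipy, OpenCV 4.12 (cv2) and the standard library are available. Lean on these libraries where they do the work, as an engineer would, in place of code of your own. Each camera call takes 0.05 s, during which the arm holds its last target.

TASK

First slide the carriage along its rail by its upright knob until the spring detent holds it fully home against the end stop. Then pick up the steel offset lever by its balance point, which lies on the arm close to the big boss, and hold it level over the carriage, the boss about 4 cm above the top of the locating pin and the small eye over the fork, touching nothing but the gripper. Finish while still holding it there, with the carriage still latched and everything else on the bench left where it was.

Things in the scene. Friction and masses are not known exactly. Their poses are not given: they have to be found in the camera images.
- lever: Loose offset lever, plain steel, about 0.4 kg, lying flat. Origin: on its underside midway between its two bores; x runs from big boss to small eye, z up. Boss at x = -55 mm: upright cylinder 36 mm across, 28 high, 12 mm bore, a small screw head at its back. Eye at x = +55 mm: 22 across, 26 high. Straight arm between them, 14 mm wide in y, z = 6 to 24 mm. Overall 142 mm long.
- lever_bore (a point): Centre of the boss's bore at the lever's underside: lever (-55, 0, 0) mm. Axes as the lever's.
- lever_eye (a point): Centre of the eye's bore at the lever's underside: lever (+55, 0, 0) mm. Axes as the lever's.
- lever_balance (a point): The lever's balance point (its centre of mass along the arm): lever (-16, 0, 14) mm, so 39 mm from the bore's centre, in the middle of the 14 mm wide arm. Axes as the lever's.
- slide_rail: Steel rail fixed to the bench, about 172 mm long and 56 mm wide, with an end stop (30 mm high) at its +x end and a spring plunger in a small block (30 mm high) beside it at x = +50 mm, y = -50 mm. Origin on the bench plane, on the rail's centre line; x runs along the rail, in the direction in which the carriage is slid home.
- carriage (a joint): Travel of the aluminium carriage along the rail's +x, in m: 0 out, 0.050 home at the end stop. Starts at 0 to 0.015, its rear overhanging the rail's open end. From about 0.035 to 0.043 it must be pushed over a spring ball (about 6 N); past that the detent snaps it home and holds it (about 6 N). It cannot leave the rail. Plate 150 x 46 mm, top 30 mm above the bench, middle at rail x = travel - 25 mm.
- pin_tip (a point): Top of the carriage's upright locating pin (10 mm thick, 56 mm above the bench, on a 24 mm wide round shoulder), 55 mm behind the middle of the carriage. Moves with the carriage; x along the rail's +x, z up.
- fork_top (a point): Middle of the fork at the height of its two prongs' tops (56 mm above the bench; prongs 6 mm thick, 27 mm clear between them), 110 mm ahead of the pin along the rail's +x. Moves with the carriage. Axes as pin_tip's.
- knob_top (a point): Centre of the top of the carriage's upright round knob, 16 mm thick and 34 mm tall, its top 64 mm above the bench. It stands on a lug at the carriage's side, 45 mm to the +y side of the carriage's middle. Moves with the carriage. Axes as pin_tip's.
- solder_tin: Bystander, leave alone: white round tin, 49 mm across, 20 mm high. Origin at the centre of its underside.
- turned_disc: Bystander, leave alone: flat wooden disc, 96 mm across, 18 mm high. Origin at the centre of its underside.
- graver_1: Bystander, leave alone: graver with a mushroom-shaped wooden handle, 33 x 117 x 32 mm. Origin at the centre of its underside.
- burr_stand: Bystander, leave alone: round wooden stand full of burrs, 64 mm across, 50 mm high. Origin at the centre of its underside.
- screw_clamp: Bystander, leave alone: two wooden blocks joined by threaded rods, 41 x 85 x 30 mm. Origin at the centre of its underside.
Not all that is in view belongs to the job. Several things look just like the lever: the one meant starts farthest to the robot's left.

How it is judged (in metres and radians):
On the way, in this order (a step that is already met when the one before it is completed fails the run):
1. the carriage is home in its detent (value of joint carriage above 0.047 m), for 0.2 s.
2. the lever is lifted clear of the bench in the gripper (height (world z) of each of lever_bore, lever_eye above 0.03 m and contact force between lever and the fingers above 1 N), for 0.2 s.
At the end, for the whole second after the job is handed in: Carriage travel above 47 mm; lever held within 18 mm of its balance point along the arm, still, tilted under 0.12 rad, underside 20 to 80 mm above the pin's tip, not touching the fixture; from above, bore within 14 mm of the pin and eye within 16 mm of the fork (value of joint carriage above 0.047 m and angle between lever's own z axis and vertical below 0.12 rad and horizontal distance between lever_bore and pin_tip below 0.014 m and horizontal distance between lever_eye and fork_top below 0.016 m and z of lever_bore in the frame of pin_tip between 0.02 and 0.08 m and x of the grasp point in the frame of lever_balance between -0.018 and 0.018 m and contact force between lever and the fingers above 1 N and contact force between lever and slide_rail below 0.1 N and linear speed of lever below 0.03 m/s and angular speed of lever below 0.2 rad/s); the arm keeps its last pose, push and grip.
It fails at once if something else on the bench is moved by more than 30 mm (distance of any of solder_tin, turned_disc, graver_1, burr_stand, screw_clamp from where it was at the start of the episode above 0.03 m).
It also fails if it takes over 48 s, if anything falls off the work surface, if the arm or the gripper's body presses on something with over 40 N, if the wrist force passes 120 N, or if a joint passes its speed limit or range.

## Working session

There is one attempt and no reset: what is moved stays moved. The work goes in short steps, Python scripts to look and compute and a shell command to move; the robot and the scene stay as the last step left them, time stands still between calls to the robot, and variables do not carry over. Pictures are saved under pics/ and viewed, and the job is handed in when it is done.

```bash
ls; mkdir -p pics; python3 - <<'E'
from cell import monitor, vision, manip
import cv2,json
print(monitor.read_state()); print(manip.grasp_offset)
for n in ("top","side"):
    c=vision.camera(n); cv2.imwrite(f"pics/{n}0.png",c["color"])
    print(n,c["fx"],c["cx"],c["cy"],c["cam_to_world"])
E
```

```text
pics
{'clock': 0.0, 'joints': array([ 1.06636540e+00,  3.00470596e-01,  1.52157598e+00,  3.52277083e-06,
        1.32066710e+00, -6.65861216e-02]), 'qd': array([-0.00058978, -0.00071571,  0.00086372,  0.00032465,  0.00094965,
       -0.00017475]), 'effort': array([ 6.97115302e-04, -5.31828153e+01, -3.52729511e+01,  7.08051352e-02,
        2.45550263e-02, -1.39454842e-04]), 'eef_pos': array([233.0665159 , 497.89836513, 204.88875468]), 'eef_rot': array([-3.14047434e+00, -7.79939594e-05,  2.70374693e+00]), 'wrist_force': array([-0.55439621, -0.36251927,  0.53132399]), 'moment': array([-0.04675526,  0.00797894, -0.01634581]), 'finger_gap': 93.93108945080927}
18.8
top 521.2378711077904 318.65147101701507 245.0315568376107 [[ 9.76527628e-03 -9.87408093e-01  1.57892046e-01  3.87641780e+02]
 [-9.99921498e-01 -8.40275684e-03  9.29470241e-03 -9.41987270e+01]
 [-7.85093591e-03 -1.57970416e-01 -9.87412634e-01  1.11910916e+03]
 [ 0.00000000e+00  0.00000000e+00  0.00000000e+00  1.00000000e+00]]
side 537.1456656234441 318.8823982877096 237.35802129049432 [[-9.98804100e-01  3.70931426e-02 -3.18507111e-02  6.07338485e+02]
 [ 4.39452243e-02  3.95587410e-01 -9.17376378e-01  8.83890207e+02]
 [-2.14286325e-02 -9.17678974e-01 -3.96744394e-01  4.90539444e+02]
 [ 0.00000000e+00  0.00000000e+00  0.00000000e+00  1.00000000e+00]]
```

View pics/top0.png

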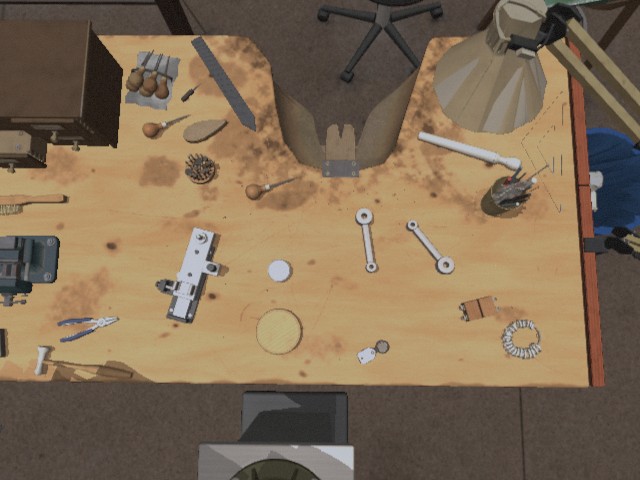

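View pics/side0.png

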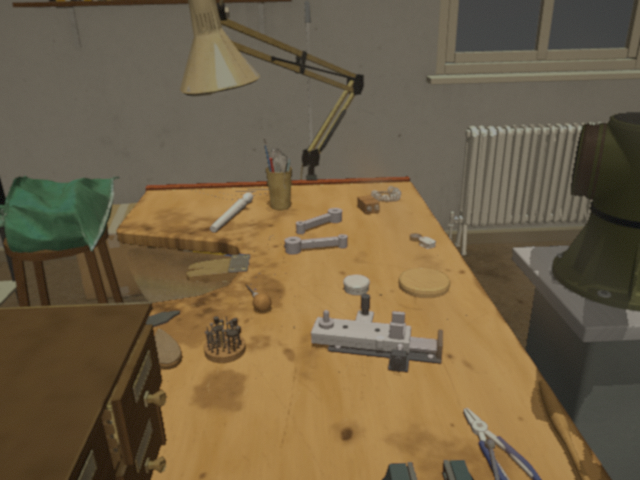

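```bash
cat > h.py <<'E'
import numpy as np, cv2
from cell import vision, monitor
from scipy.spatial.transform import Rotation as R
def ray(c,u,v,z,T=None):
    T=c["cam_to_world"] if T is None else T
    T=np.array(T); d=T[:3,:3]@np.array([(u-c["cx"])/c["fx"],(v-c["cy"])/c["fy"],1]); o=T[:3,3]
    return o+d*(z-o[2])/d[2]
def proj(c,p,T=None):
    T=np.array(c["cam_to_world"] if T is None else T)
    q=T[:3,:3].T@(np.array(p)-T[:3,3]); return q[:2]/q[2]*[c["fx"],c["fy"]]+[c["cx"],c["cy"]]
def wristT(c,s):
    W=np.eye(4); W[:3,:3]=R.from_euler('xyz',s["eef_rot"]).as_matrix(); W[:3,3]=s["eef_pos"]
    return W@np.array(c["tool_from_camera"])
def crop(img,x0,y0,x1,y1,k,f):
    cv2.imwrite(f,cv2.resize(img[y0:y1,x0:x1],None,fx=k,fy=k,interpolation=cv2.INTER_CUBIC))
E
python3 - <<'E'
from h import *
c=vision.camera("top")
print(proj(c,[233,498,205]),proj(c,[0,0,0]))
crop(c["color"],140,215,240,335,5,"pics/tc1.png")
crop(c["color"],340,195,470,285,6,"pics/tl1.png")
s=monitor.read_state();w=vision.camera("wrist");cv2.imwrite("pics/w0.png",w["color"]);print(w["tool_from_camera"],w["fx"],wristT(w,s)[:3,3])
E
```

```text
[-27.2825053 417.3366096] [274.15074625 523.81635471]
[[-4.33299634e-04 -9.67575899e-01 -2.52580072e-01  7.31520195e+01]
 [ 9.99999719e-01 -2.64813386e-04 -7.01054762e-04  2.90238339e-01]
 [ 6.11437107e-04 -2.52580305e-01  9.67575742e-01 -1.78835365e+02]
 [ 0.00000000e+00  0.00000000e+00  0.00000000e+00  1.00000000e+00]] 340.1084528585841 [167.02549869 529.36941944 383.88134576]
```

View pics/tc1.png

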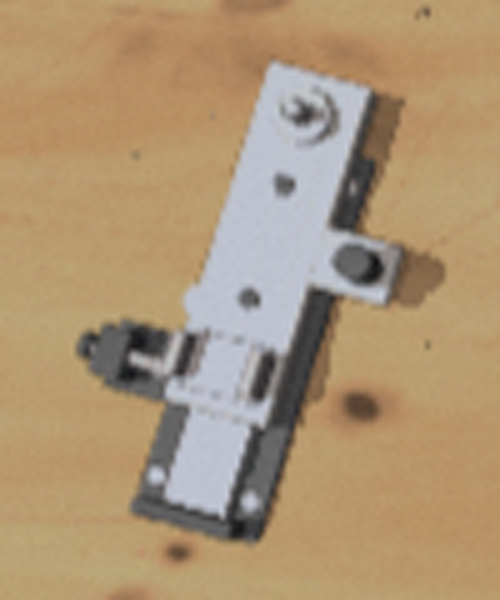

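View pics/tl1.png

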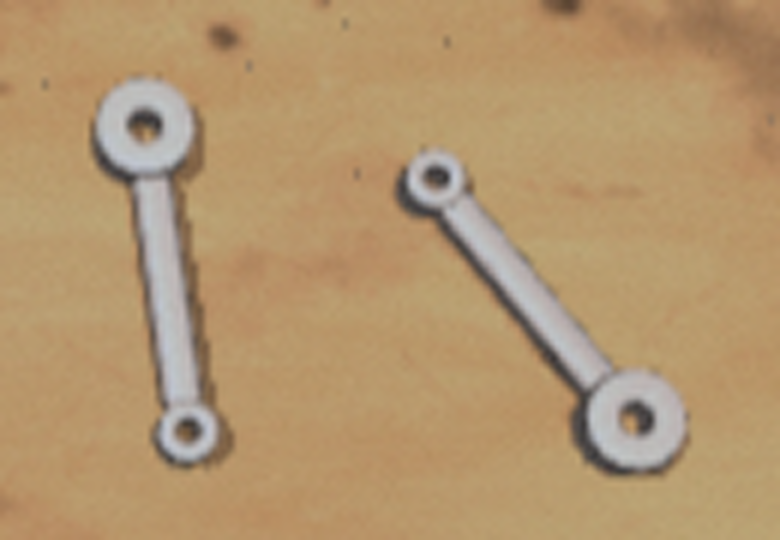

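View pics/w0.png

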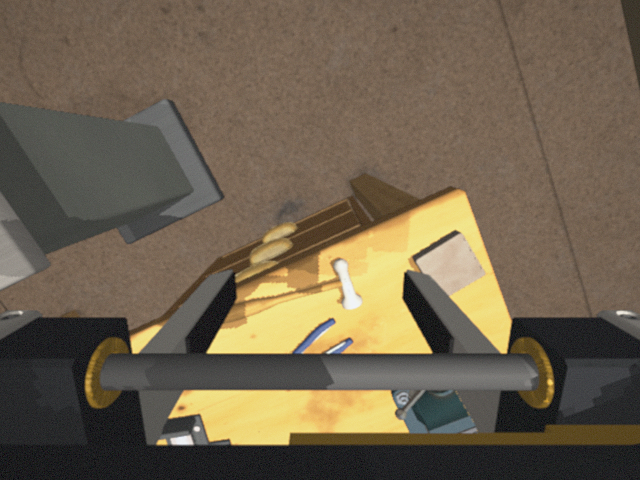

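```bash
python3 - <<'E'
from h import *
c=vision.camera("top")
f=lambda x,y,k,ox,oy,z: ray(c,(x+.5)/k-.5+ox,(y+.5)/k-.5+oy,z)
b=f(146,126,6,340,195,28);e=f(188,432,6,340,195,26)
print("lever",b,e,np.linalg.norm((e-b)[:2]),np.arctan2(*(e-b)[[1,0]]))
pin=f(301,108,5,140,215,56); kn=f(355,261,5,140,215,64)
print("pin,knob",pin,kn)
# plate edges z30: corners rear (272,62),(373,92); rail end stop corners
a=f(272,62,5,140,215,30);d=f(373,92,5,140,215,30);g=f(268,425,5,140,215,30);h=f(165,397,5,140,215,30)
print(a,d,g,h)
for p,q in((a,h),(d,g)): print(np.linalg.norm(q-p),np.arctan2(*(q-p)[[1,0]]))
s=f(135,510,5,140,215,30);t=f(232,535,5,140,215,30);print("stop",s,t)
print("clamp",ray(c,478,308,15),"tin",ray(c,279,271,10),"disc",ray(c,279,331,10))
cs=vision.camera("side");crop(cs["color"],290,280,460,380,4.5,"pics/sc1.png")
for p in (pin,kn): print(proj(cs,p), (proj(cs,p)-[290,280])*4.5)
E
```

```text
lever [ 626.69189944 -180.07439801   28.        ] [ 517.36080276 -194.54592664   26.        ] 110.28469450553318 -3.0099933978513063
pin,knob [574.0968008  162.60211183  56.        ] [509.51800197 135.69380118  64.        ]
[598.46356494 182.18365941  30.        ] [585.82422031 138.51003993  30.        ] [444.34362398 176.51429296  30.        ] [455.5901967  220.19335441  30.        ]
147.8429445875157 2.8815776108543
146.49601491466632 2.8791692442250074
stop [408.70061417 230.13965305  30.        ] [398.82771469 189.28530624  30.        ]
clamp [ 433.16003916 -419.67417993   15.        ] tin [508.01627377   0.51438677  10.        ] disc [381.39435703  -2.24515037  10.        ]
[325.839158   309.52318238] [161.27621098 132.85432073]
[365.14825691 294.79359927] [338.16715611  66.57119672]
```

View pics/sc1.png

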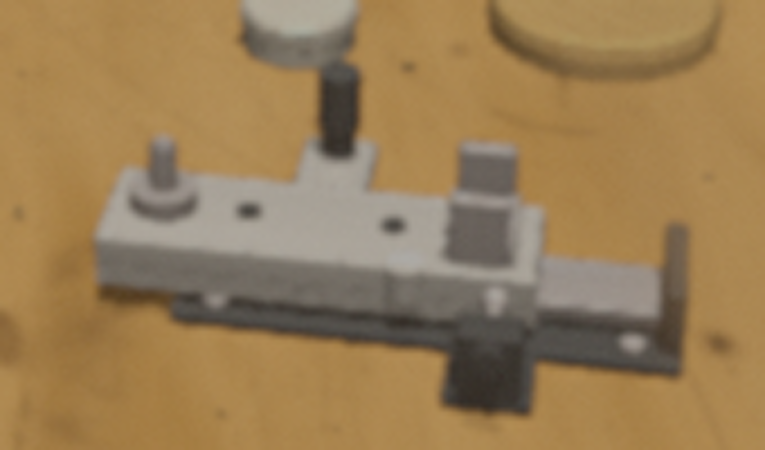

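The two lever look-alikes in the top picture are the lever with its boss at (364,216) and eye at (371,267), and the one with its boss at (445,265) and eye at (412,225). The first is farthest to the robot's left (image left, y ≈ -187), and the crop shows the boss, bore and eye clearly. Carriage: pin tip at (200,236), knob top at (211,267), end stop near (176,319). The side view agrees to about 1 px.

```bash
python3 -m jog '[[-3.4,-1.77,0,0,0,0,100],[-3.4,-1.77,0,0,0,0,100],[-3.4,-1.77,0,0,0,0,100],[-3.4,-1.77,0,0,0,0,100],[-3.4,-1.77,0,0,0,0,100],[-3.4,-1.77,0,0,0,0,100],[-3.4,-1.77,0,0,0,0,100],[-3.4,-1.77,0,0,0,0,100]]' 20
python3 -m jog '[[-3.4,-1.77,0,0,0,0,100],[-3.4,-1.77,0,0,0,0,100],[-3.4,-1.77,0,0,0,0,100],[-3.4,-1.77,0,0,0,0,100],[0,0,0,0,0,0.14,100],[0,0,0,0,0,0.14,100],[0,0,0,0,0,0.14,100],[0,0,0,0,0,0.14,100]]'
python3 -m jog '[[0,0,0,0,0,0.14,80],[0,0,0,0,0,0.14,70],[0,0,0,0,0,0.14,60],[0,0,0,0,0,0.14,60],[0,0,0,0,0,0.14,60],[0,0,0,0,0,0.135,60],[0,0,3,0,0,0,60],[0,0,0,0,0,0,60]]'
cat >> h.py <<'E'
def go(p,yaw,s=None):
    "shift (cm, tool axes as they stand) and turn to reach TCP p, yaw"
    s=s or monitor.read_state(); M=R.from_euler('xyz',s["eef_rot"])
    T=R.from_euler('xyz',[np.pi,0,yaw])
    d=M.inv().apply(np.array(p)-s["eef_pos"])/10; r=(M.inv()*T).as_rotvec()
    print("now",s["eef_pos"].round(1),s["eef_rot"].round(3),"t",round(float(s["clock"]),2),"gap",round(float(s["finger_gap"]),1),"F",s["wrist_force"].round(1))
    print("shift cm",d.round(2),"turn",r.round(3))
E
python3 - <<'E'
from h import *
go([509.4,135,37],1.309)
s=monitor.read_state();w=vision.camera("wrist");cv2.imwrite("pics/w1.png",w["color"])
print(proj(w,[509.4,135,64],wristT(w,s)))
E
```

```text
clock: 1.1
eef_pos: [420.2, 253.2, 205.5]
eef_rot: [3.141, 0.0, 2.704]
wrist_force: [0.4, -0.5, -0.7]
finger_gap: 93.9
clock: 1.9
eef_pos: [512.6, 132.7, 205.4]
eef_rot: [-3.141, -0.0, 2.138]
wrist_force: [-0.7, 0.5, -0.4]
finger_gap: 94.1
clock: 2.7
eef_pos: [511.2, 132.5, 172.6]
eef_rot: [-3.137, 0.002, 1.309]
wrist_force: [-0.4, 0.1, -0.1]
finger_gap: 56.2
now [511.2 132.5 172.6] [-3.137e+00  2.000e-03  1.309e+00] t 2.7 gap 56.2 F [-0.4  0.1 -0.1]
shift cm [ 0.23 -0.18 13.56] turn [-0.005  0.002  0.   ]
[316.87903055 235.35787683]
```

View pics/w1.png

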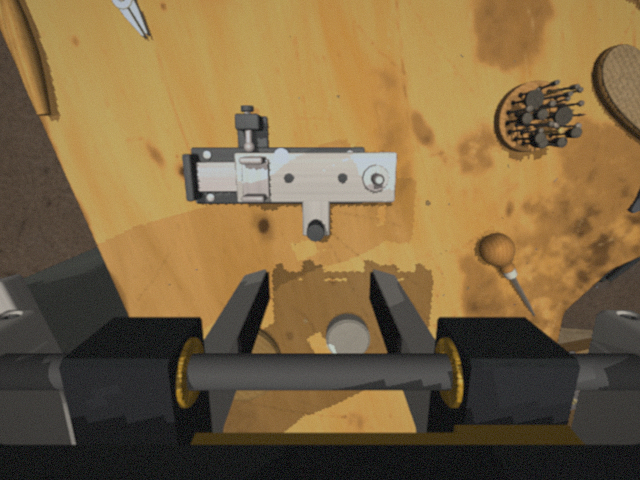

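The wrist picture shows the knob top at (317,231), close to the predicted (317,235). The opening is centred on it along the rail, so I'm going down over it.

```bash
python3 -m jog '[[0.35,-0.18,2.5,0,0,0,60],[0,0,3,0,0,0,60],[0,0,3,0,0,0,60],[0,0,3,0,0,0,60],[0,0,2,0,0,0,60],[0,0,0,0,0,0,60],[0,0,0,0,0,0,40],[0,0,0,0,0,0,25]]' 15
python3 -m jog '[[0,0,0,0,0,0,0],[0,0,0,0,0,0,0],[0,0,0,0,0,0,0],[0,0,0,0,0,0,0]]' 15
python3 - <<'E'
from h import *
u=np.array([np.cos(2.88),np.sin(2.88),0])
s=monitor.read_state(); go(s["eef_pos"]+50*u,1.309)
c=vision.camera("top"); crop(c["color"],120,195,260,335,4,"pics/tc2.png")
E
```

```text
clock: 3.55
eef_pos: [512.8, 136.8, 42.3]
eef_rot: [3.139, -0.001, 1.309]
wrist_force: [0.1, 0.4, -0.5]
finger_gap: 43.7
clock: 3.95
eef_pos: [511.9, 136.7, 40.8]
eef_rot: [3.141, -0.0, 1.309]
wrist_force: [-1.1, -0.4, 3.5]
finger_gap: 15.5
now [511.9 136.7  40.8] [ 3.141 -0.     1.309] t 3.95 gap 15.5 F [-1.1 -0.4  3.5]
shift cm [-0. -5. -0.] turn [ 0. -0. -0.]
```

View pics/tc2.png

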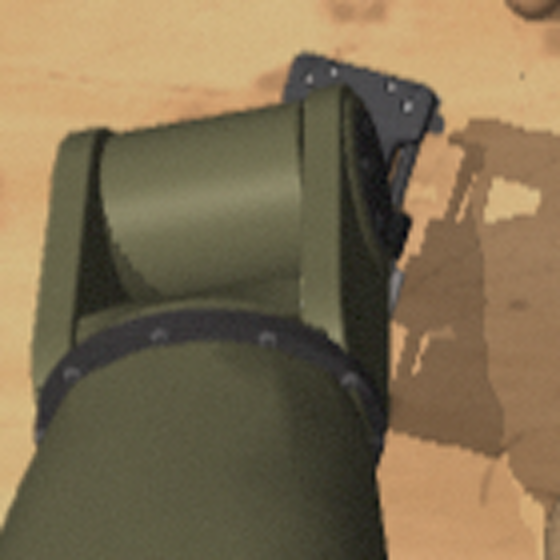

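The top picture shows only the arm, which hides the carriage. The 15.5 mm gap says the 16 mm knob is gripped, so I'm sliding it along -y of the tool.

```bash
python3 -m jog '[[0,-0.6,0,0,0,0,0],[0,-0.6,0,0,0,0,0],[0,-0.6,0,0,0,0,0],[0,-0.6,0,0,0,0,0],[0,-0.6,0,0,0,0,0],[0,-0.4,0,0,0,0,0],[0,0,0,0,0,0,0]]' 20
python3 -m jog '[[0,-0.4,0,0,0,0,0],[0,-0.4,0,0,0,0,0],[0,-0.2,0,0,0,0,0],[0,0,0,0,0,0,0],[0,0,0,0,0,0,0]]'
python3 - <<'E'
from h import *
print(monitor.read_state()["eef_pos"]-[511.9,136.7,40.8])
E
```

```text
clock: 4.7
eef_pos: [478.3, 145.5, 40.7]
eef_rot: [-3.142, 0.0, 1.309]
wrist_force: [-0.7, -1.8, 6.1]
finger_gap: 15.1
clock: 5.2
eef_pos: [472.5, 147.2, 40.9]
eef_rot: [3.133, -0.002, 1.309]
wrist_force: [27.4, -10.4, -13.2]
finger_gap: 15.4
[-39.41709724  10.52362168   0.12828616]
```

```bash
python3 -m jog '[[0,-0.2,0,0,0,0,0],[0,0,0,0,0,0,0],[0,0,0,0,0,0,0]]'

```

```text
clock: 5.5
eef_pos: [471.9, 147.4, 41.0]
eef_rot: [3.13, -0.002, 1.309]
wrist_force: [37.5, -12.5, -21.6]
finger_gap: 16.6
```

```bash
python3 - <<'E'
from h import *
s=monitor.read_state();w=vision.camera("wrist");cv2.imwrite("pics/w2.png",w["color"])
cs=vision.camera("side");crop(cs["color"],290,260,470,390,4,"pics/sc2.png")
E
```

```text
(no output)
```

View pics/sc2.png

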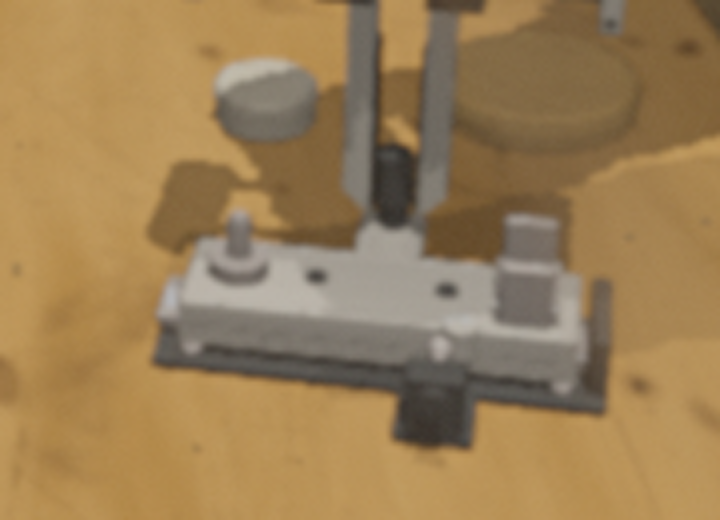

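View pics/w2.png

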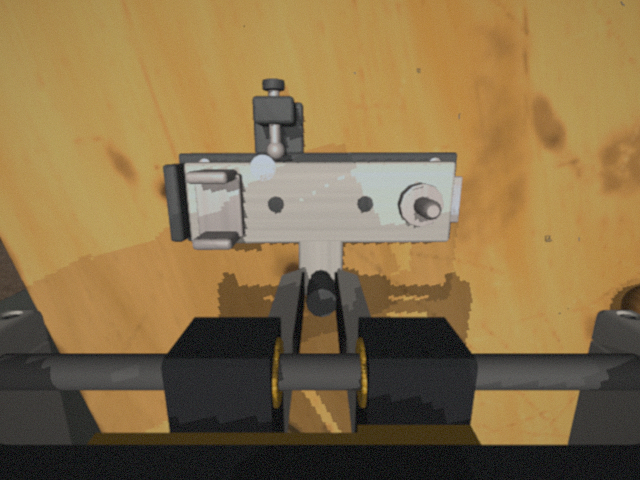

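Side and wrist pictures agree: the plate is against the end stop (wrist (186,200)), and its bump at (263,165) is past the plunger ball at (275,150). The force rises steeply there, so it is home. I'll take the push off, open, rise and check.

```bash
python3 -m jog '[[0,0.25,0,0,0,0,0],[0,0.15,0,0,0,0,0],[0,0,0,0,0,0,20],[0,0,0,0,0,0,40],[0,0,0,0,0,0,50],[0,0,-3,0,0,0,50],[0,0,-4,0,0,0,50],[0,0,-4,0,0,0,50]]'
python3 -m jog '[[0,0,-3,0,0,0,50],[0,0,0,0,0,0,50],[0,0,0,0,0,0,50]]'
python3 - <<'E'
from h import *
s=monitor.read_state();w=vision.camera("wrist");cv2.imwrite("pics/w3.png",w["color"])
cs=vision.camera("side");crop(cs["color"],290,260,470,390,4,"pics/sc3.png")
T=wristT(w,s); u=np.array([np.cos(2.88),np.sin(2.88),0])
print(T[:3,3]); go([591.5-11,-185.6,100],0.1316)
E
```

```text
clock: 6.4
eef_pos: [470.3, 147.6, 151.3]
eef_rot: [-3.14, 0.001, 1.309]
wrist_force: [0.8, -0.5, -0.3]
finger_gap: 46.8
clock: 6.7
eef_pos: [470.8, 147.6, 180.1]
eef_rot: [-3.141, -0.0, 1.309]
wrist_force: [-0.1, -0.4, -0.4]
finger_gap: 47.1
[489.92232468 218.52806087 358.96708427]
now [470.5 147.5 179.1] [-3.139e+00  1.000e-03  1.309e+00] t 6.8 gap 46.5 F [ 0.3  0.4 -0.1]
shift cm [-29.31  19.26   7.9 ] turn [-1.000e-03  2.000e-03  1.177e+00]
```

View pics/w3.png

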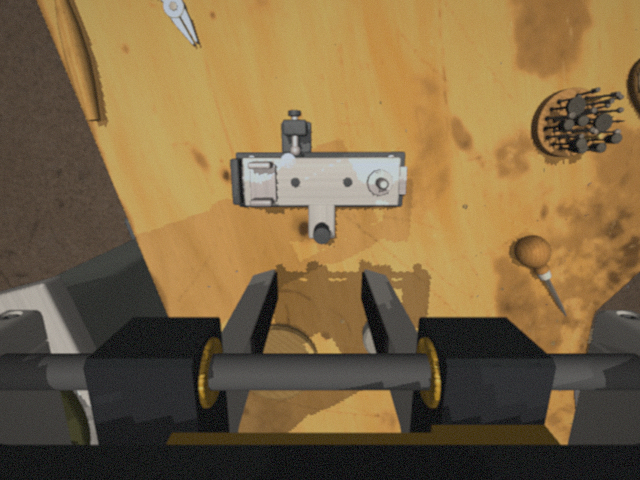

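View pics/sc3.png

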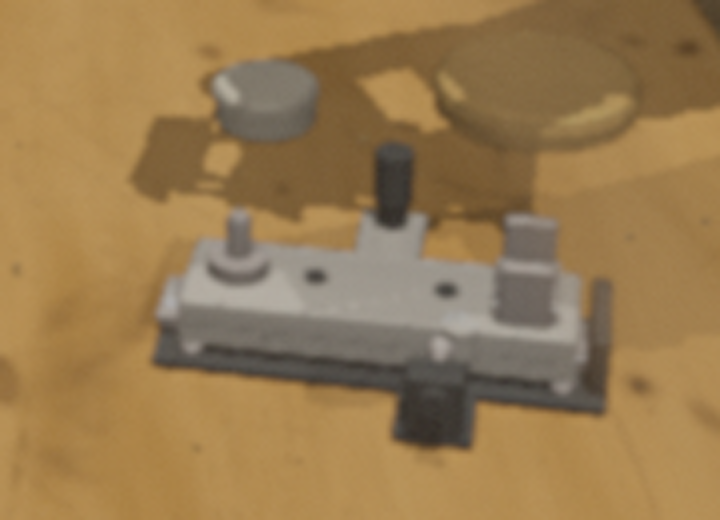

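The carriage is home and stayed there after release (side and wrist views unchanged, stop touching at wrist (237,180)). Next, to the lever.

```bash
python3 - <<'E'
from h import *
go([588,-185.2,130],0.1316)
E
```

```text
now [470.5 147.5 179.1] [-3.139e+00  1.000e-03  1.309e+00] t 6.8 gap 46.5 F [ 0.3  0.4 -0.1]
shift cm [-29.09  19.97   4.9 ] turn [-1.000e-03  2.000e-03  1.177e+00]
```

```bash
python3 -m jog '[[-2.91,2,0,0,0,0,55],[-2.91,2,0,0,0,0,55],[-2.91,2,0,0,0,0,55],[-2.91,2,0,0,0,0,55],[-2.91,2,0,0,0,0,55],[-2.91,2,0,0,0,0,55],[-2.91,2,0,0,0,0,55],[-2.91,2,0,0,0,0,55]]' 40
python3 -m jog '[[-2.91,2,0,0,0,0,55],[-2.91,2,0,0,0,0,55],[0,0,0,0,0,0.14,55],[0,0,0,0,0,0.14,55],[0,0,0,0,0,0.14,55],[0,0,0,0,0,0.14,55],[0,0,0,0,0,0.14,55],[0,0,0,0,0,0.14,55]]'
python3 -m jog '[[0,0,0,0,0,0.14,55],[0,0,2.5,0,0,0.14,55],[0,0,2.4,0,0,0.057,55],[0,0,0,0,0,0,55],[0,0,0,0,0,0,55],[0,0,0,0,0,0,55]]'
python3 - <<'E'
from h import *
go([588,-185.2,2],0.1316)
s=monitor.read_state();w=vision.camera("wrist");cv2.imwrite("pics/w4.png",w["color"])
T=wristT(w,s)
for p in([626.7,-180.1,28],[517.4,-194.5,26],[588,-185.2,24]): print(proj(w,p,T))
E
```

```text
clock: 7.6
eef_pos: [565.3, -120.1, 178.8]
eef_rot: [-3.139, -0.0, 1.309]
wrist_force: [0.7, -0.9, 0.6]
finger_gap: 51.5
clock: 8.4
eef_pos: [588.5, -185.1, 178.6]
eef_rot: [-3.139, 0.002, 0.463]
wrist_force: [-1.6, -0.2, -0.1]
finger_gap: 51.9
clock: 9.0
eef_pos: [589.4, -185.5, 132.4]
eef_rot: [3.141, -0.001, 0.133]
wrist_force: [0.4, -0.3, 0.3]
finger_gap: 51.8
now [ 589.4 -185.5  132.4] [ 3.141e+00 -1.000e-03  1.330e-01] t 9.0 gap 51.8 F [ 0.4 -0.3  0.3]
shift cm [-0.15 -0.06 13.04] turn [ 0.001 -0.001  0.002]
[318.68112804 195.32986672]
[318.48485763 315.00290052]
[318.60978076 239.51164715]
```

View pics/w4.png

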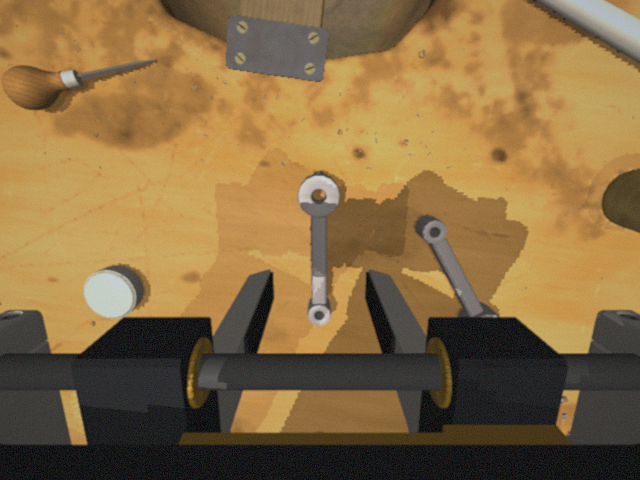

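The wrist picture has the bore at (319,196) and the eye at (319,315), within 1 px of prediction. The lever is centred between the fingers, so I'm going down and gripping.

```bash
python3 -m jog '[[-0.1,-0.05,3,0,0,0,55],[0,0,3,0,0,0,55],[0,0,3,0,0,0,55],[0,0,2.5,0,0,0,55],[0,0,1.2,0,0,0,55],[0,0,0,0,0,0,55],[0,0,0,0,0,0,55]]' 40
python3 -c "
from h import *
go([588,-185.2,2],0.1316)"
```

```text
clock: 9.75
eef_pos: [588.7, -185.3, 5.9]
eef_rot: [3.141, -0.002, 0.132]
wrist_force: [-0.1, 0.8, 0.9]
finger_gap: 51.9
now [ 588.7 -185.3    5.9] [ 3.141e+00 -2.000e-03  1.320e-01] t 9.75 gap 51.9 F [-0.1  0.8  0.9]
shift cm [-0.07 -0.02  0.39] turn [ 0.001 -0.002  0.   ]
```

```bash
python3 -m jog '[[-0.05,0,0.35,0,0,0,55],[0,0,0,0,0,0,40],[0,0,0,0,0,0,20],[0,0,0,0,0,0,0],[0,0,0,0,0,0,0],[0,0,0,0,0,0,0],[0,0,0,0,0,0,0],[0,0,0,0,0,0,0]]' 40
python3 -m jog '[[0,0,-0.5,0,0,0,0],[0,0,-1,0,0,0,0],[0,0,-2,0,0,0,0],[0,0,-3,0,0,0,0],[0,0,-3,0,0,0,0],[0,0,-3,0,0,0,0],[0,0,0,0,0,0,0],[0,0,0,0,0,0,0]]' 40
python3 - <<'E'
from h import *
s=monitor.read_state();w=vision.camera("wrist");cv2.imwrite("pics/w5.png",w["color"])
cs=vision.camera("side");cv2.imwrite("pics/s5.png",cs["color"])
go([588,-185.2,125],0.1316)
E
```

```text
clock: 10.55
eef_pos: [587.5, -185.1, 1.0]
eef_rot: [3.141, -0.0, 0.132]
wrist_force: [-0.1, 0.3, 1.0]
finger_gap: 13.6
clock: 11.35
eef_pos: [587.3, -185.0, 125.8]
eef_rot: [3.141, -0.0, 0.132]
wrist_force: [-0.9, 0.4, -4.1]
finger_gap: 13.8
now [ 586.7 -184.8  124.2] [-3.14e+00  2.00e-03  1.32e-01] t 11.45 gap 13.8 F [-0.5  0.1 -3. ]
shift cm [ 0.12  0.06 -0.08] turn [-0.001  0.002  0.   ]
```

View pics/w5.png

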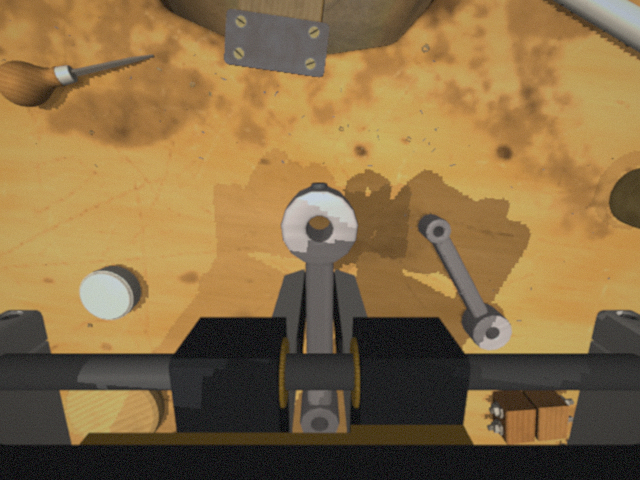

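View pics/s5.png

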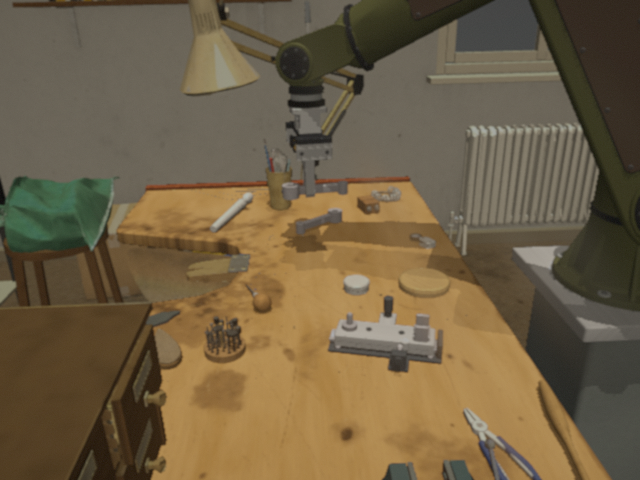

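The lever is held level: the side view shows it at (315,188) nearly horizontal, and the wrist view has its bore at (319,227). Now I'll measure the pin and fork at home from the top view.

```bash
python3 - <<'E'
from h import *
c=vision.camera("top"); crop(c["color"],140,215,240,335,5,"pics/tc6.png")
cs=vision.camera("side"); crop(cs["color"],320,280,450,380,6,"pics/sc6.png")
E
```

```text
(no output)
```

View pics/tc6.png

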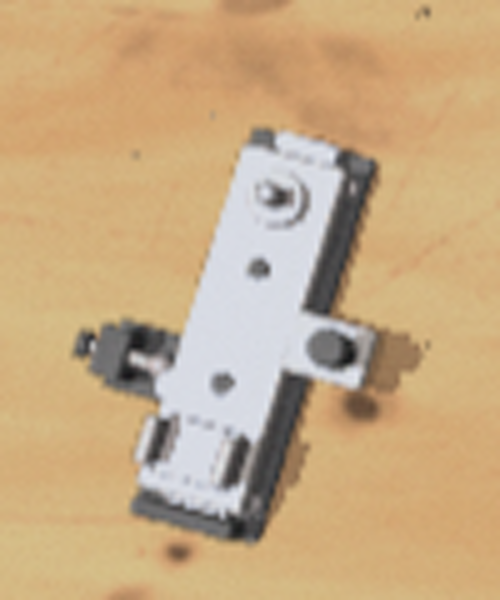

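View pics/sc6.png

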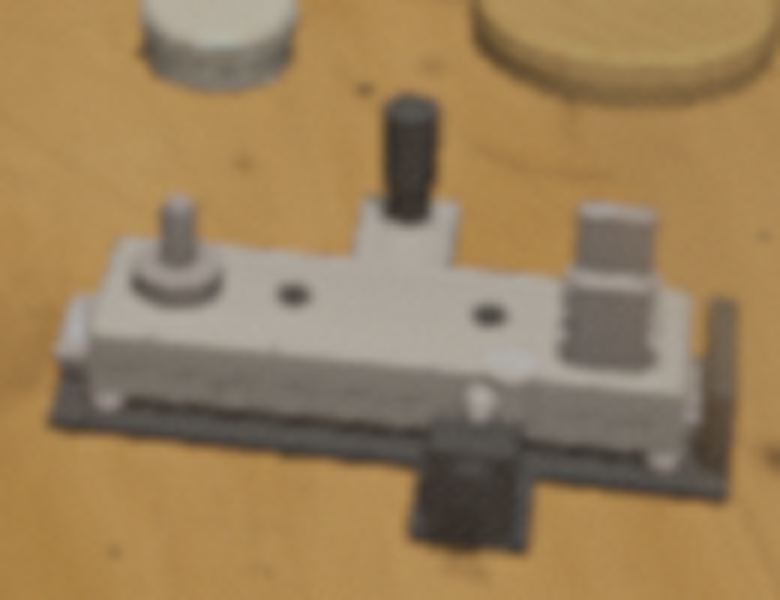

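```bash
python3 - <<'E'
from h import *
c=vision.camera("top"); cs=vision.camera("side")
f=lambda x,y,z: ray(c,(x+.5)/5-.5+140,(y+.5)/5-.5+215,z)
pin=f(269,191,56); kn=f(327,347,64); 
p0=f(301,108,56);k0=f(355,261,64)
print(pin,kn,"moved",np.linalg.norm(pin-p0),np.linalg.norm(kn-k0))
fk=(f(160,421,56)+f(160,450,56)+f(238,437,56)+f(238,478,56))/4
print("fork",fk)
d=kn-k0;print(np.arctan2(d[1],d[0]))
print((proj(cs,pin)+.5-[320,280])*6,(proj(cs,kn)+.5-[320,280])*6)
# side triangulation of pin (178,199) and knob (412,100)
for px,z in(((178,200),56),((412,102),64)):
    print(ray(cs,(px[0]+.5)/6-.5+320,(px[1]+.5)/6-.5+280,z))
E
```

```text
[539.19548324 174.24384223  56.        ] [474.31618058 145.58170964  64.        ] moved 36.79173622014474 36.56417595593516
fork [434.03409091 197.75815806  56.        ]
2.867757031694929
[176.59890872 198.08152921] [411.32090856 104.85290576]
[538.8233411  175.45420771  56.        ]
[473.80590622 144.37302541  64.        ]
```

```bash
python3 - <<'E'
from h import *
c=vision.camera("top")
f=lambda x,y,z: ray(c,(x+.5)/5-.5+140,(y+.5)/5-.5+215,z)
u=np.array([np.cos(2.88),np.sin(2.88),0])
kn=f(327,347,64);pin=f(269,191,56)
mid=(pin+55*u); print("knob along from mid",(kn-mid)@u)
for n,p in dict(plA=f(117,350,30),plRodEnd=f(168,362,20),stopedgeL=f(138,492,30),stopedgeR=f(240,518,30),stopmid=f(186,513,30),plateF=f(141,481,30),plateF2=f(243,508,30),plateRear=f(244,146,30),plateRear2=f(342,172,30)).items():
    print(n,p.round(1),"along from pin",round(float((p-pin)@u),1))
E
```

```text
knob along from mid 0.2594820825210514
plA [475.  241.4  30. ] along from pin 79.3
plRodEnd [471.  222.6  20. ] along from pin 78.4
stopedgeL [416.1 229.3  30. ] along from pin 133.1
stopedgeR [405.8 186.3  30. ] along from pin 131.9
stopmid [407.7 208.9  30. ] along from pin 136.0
plateF [420.7 228.3  30. ] along from pin 128.5
plateF2 [410.  185.3  30. ] along from pin 127.7
plateRear [562.1 192.4  30. ] along from pin -17.4
plateRear2 [551.3 150.2  30. ] along from pin -17.9
```

The carriage is home: the plunger is 79 mm ahead of the pin, where 80 mm is expected at 50 mm travel. The knob and pin both moved about 37 mm. Now carrying the lever over.

```bash
python3 - <<'E'
from h import *
go([500.8,185,124],-0.2616)
E
```

```text
now [ 587.2 -185.   125.1] [-3.141e+00  1.000e-03  1.320e-01] t 11.7 gap 13.7 F [ 1.1  0.2 -3.8]
shift cm [ -3.71 -37.81   0.14] turn [-0.     0.001  0.393]
```

```bash
python3 -m jog '[[-0.2,-1,0,0,0,0,0],[-0.3,-2.5,0,0,0,0,0],[-0.3,-3,0,0,0,0,0],[-0.3,-3.5,0,0,0,0,0],[-0.3,-3.5,0,0,0,0,0],[-0.3,-3.5,0,0,0,0,0],[-0.3,-3.5,0,0,0,0,0],[-0.3,-3.5,0,0,0,0,0]]' 40
python3 -m jog '[[-0.3,-3.5,0,0,0,0,0],[-0.3,-3.5,0,0,0,0,0],[-0.3,-3,0,0,0,0,0],[-0.3,-2.3,0,0,0,0,0],[-0.2,-1.5,0,0,0,0.03,0],[0,0,0,0,0,0.06,0],[0,0,0,0,0,0.08,0],[0,0,0,0,0,0.08,0]]' 40
python3 -m jog '[[0,0,0,0,0,0.08,0],[0,0,0,0,0,0.06,0],[0,0,0,0,0,0,0],[0,0,0,0,0,0,0],[0,0,0,0,0,0,0]]' 40
python3 - <<'E'
from h import *
go([500.8,185,97],-0.2616)
s=monitor.read_state();w=vision.camera("wrist");cv2.imwrite("pics/w7.png",w["color"])
cs=vision.camera("side");crop(cs["color"],270,220,470,370,4,"pics/s7.png")
T=wristT(w,s);print(proj(w,[539,174.8,56],T))
E
```

```text
clock: 12.5
eef_pos: [532.2, 51.6, 126.0]
eef_rot: [-3.141, -0.0, 0.132]
wrist_force: [0.8, 0.5, -3.0]
finger_gap: 13.6
clock: 13.3
eef_pos: [500.5, 185.3, 125.9]
eef_rot: [-3.142, 0.0, -0.121]
wrist_force: [-0.6, 1.0, -4.4]
finger_gap: 13.8
clock: 13.8
eef_pos: [501.0, 184.9, 125.9]
eef_rot: [3.142, 0.0, -0.257]
wrist_force: [-0.1, 0.4, -3.5]
finger_gap: 14.0
now [501.  184.9 125.9] [ 3.142  0.    -0.257] t 13.8 gap 14.0 F [-0.1  0.4 -3.5]
shift cm [-0.02 -0.    2.89] turn [0.    0.    0.005]
[319.47498816 198.75031129]
```

View pics/w7.png

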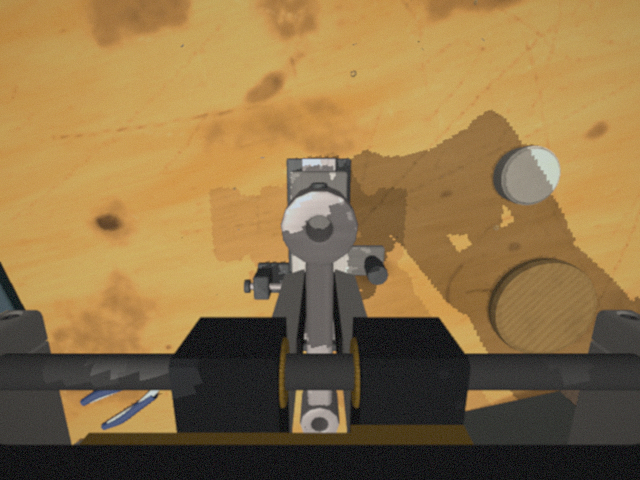

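View pics/s7.png

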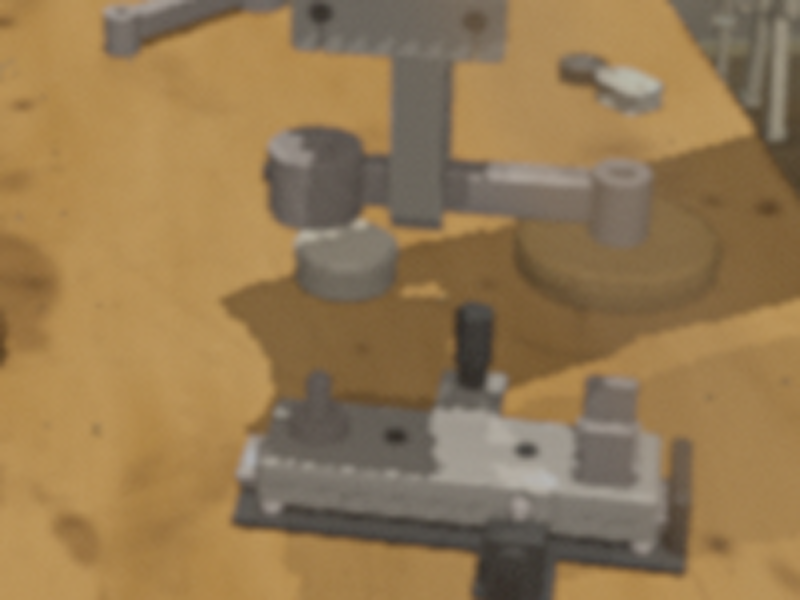

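The wrist view has the carriage centred under the lever (bore at (319,228), hidden pin projected at column 319). The side view shows the boss at (315,180) above the pin at (320,380) and the eye above the fork at (610,380). Lowering to about 4 cm.

```bash
python3 -m jog '[[0,0,0.8,0,0,0,0],[0,0,1,0,0,0,0],[0,0,0.7,0,0,0.005,0],[0,0,0.3,0,0,0,0],[0,0,0,0,0,0,0],[0,0,0,0,0,0,0],[0,0,0,0,0,0,0],[0,0,0,0,0,0,0]]' 40
python3 - <<'E'
from h import *
s=monitor.read_state();w=vision.camera("wrist");T=wristT(w,s)
cs=vision.camera("side");crop(cs["color"],270,220,470,370,4,"pics/s8.png")
cv2.imwrite("pics/w8.png",w["color"])
go([500.8,185,97],-0.2616,s)
print("bore(319,228) at z",ray(w,319,228,s["eef_pos"][2]+27,T))
u=np.array([np.cos(2.88),np.sin(2.88),0]);b=np.array([539,174.8,0])
for n,p in dict(bore=b+[0,0,96],pin=b+[0,0,56],eye=b+110*u+[0,0,122],fork=b+110*u+[0,0,56],boretop=b+[0,0,124]).items(): print(n,(proj(cs,p)+.5-[270,220])*4)
E
```

```text
clock: 14.7
eef_pos: [501.3, 184.8, 98.2]
eef_rot: [-3.141, -0.0, -0.263]
wrist_force: [-0.2, 0.3, -3.6]
finger_gap: 13.7
now [501.3 184.8  98.2] [-3.141 -0.    -0.263] t 14.7 gap 13.7 F [-0.2  0.3 -3.6]
shift cm [-0.05 -0.    0.12] turn [-0.    -0.    -0.002]
bore(319,228) at z [539.11504908 174.88817863 125.23542038]
bore [318.47227634 281.23877694]
pin [318.37812099 372.792021  ]
eye [619.3219021  244.36113769]
fork [609.34396512 400.90374567]
boretop [318.54041304 214.98513301]
```

View pics/s8.png

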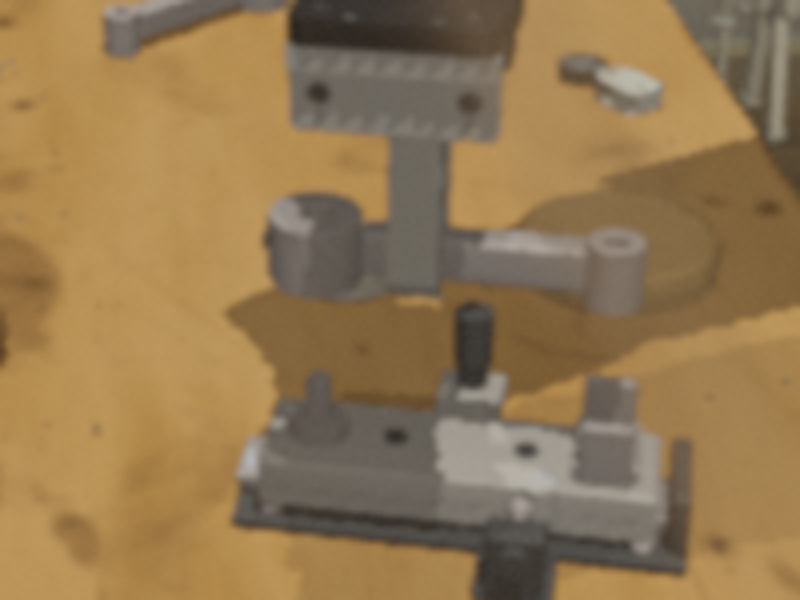

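View pics/w8.png

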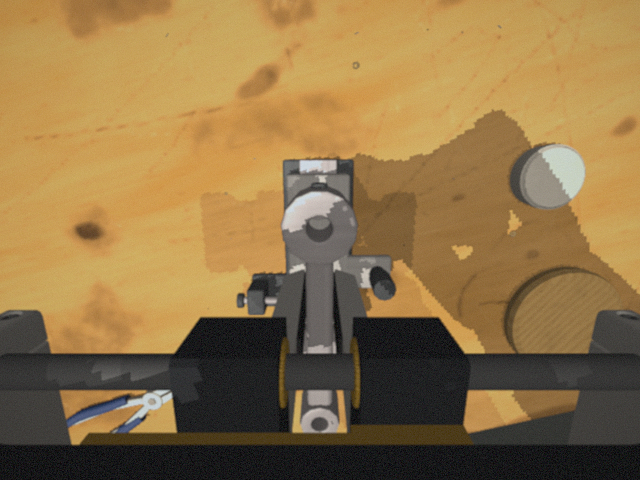

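The side view agrees with prediction: boss top at (317,212) against (318,215), eye at (617,240) against (619,244). The lever is level and clear, so I'm handing in.

```bash
python3 - <<'E'
from cell import order
print(order.sign_off())
E
```

```text
the job is handed in; nothing more can be done
None
```

I slid the carriage home by its knob, then picked up the lever farthest to the robot's left at its balance point. I handed in at about 14.8 s, still holding it level over the carriage. No verdict is given, so what follows is from my own last checks.

- **Carriage:** it is against the end stop and stayed there after the gripper let go. In the top view the plunger is about 79 mm ahead of the pin, against 80 mm expected at full travel. I have no direct reading of its travel.
- **Lever position:** the bore measured at (539.1, 174.9) against the pin at (539, 174.8). The underside is about 41 mm above the pin tip, worked out from the TCP height rather than measured. The last side view puts the eye within about 2 mm of where it should be over the fork.
- **Grip:** the jaw gap is 13.7 mm on the 14 mm arm, set to 40 N. The wrist carries about 3.6 N, which matches the lever's weight.
- **Disagreements:** pushing the carriage against its stop, the tool went about 41 mm but the images show about 37 mm. I put this down to give in the grip. My rough direct reading of the fork was about 5 mm off, so I aimed from the pin and the rail direction instead.
- **Bystanders:** I saw nothing disturbed, but I did not measure their positions again.

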